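# Index the ring to its next stone seat on the dividing table

### The job

Index the ring one division for its next stone seat: crank the dividing table's handwheel clockwise, turn after turn, until the brass dog on the rim comes up against the fixed stop pin. Feel for the stop and leave the dog resting on it, but do not force the worm. Then swing the red clamp lever fully over to lock the table, let go, and leave the other bench things alone.

Things in the scene. Friction and masses are not known exactly. Their poses are not given: they have to be found in the camera images.
- dividing_table: Upright worm-drive rotary table fixed to the bench: green body on a base plate 130 x 160 x 12 mm, body top 133 mm high. Origin on the bench under the spindle; x axis level along the spindle to the face-plate side (ring on a mandrel), y to the handwheel side, z up. Face plate 100 mm across, spindle 75 mm high. Worm 72:1, one handwheel turn moves the face 5 degrees.
- face: The steel face plate with the brass dog and the ring's mandrel on it, 100 mm across and 18 mm thick; origin on the spindle axis at its back, 30 mm to +x of the table's origin and 75 mm high. It turns about the table's x axis.
- worm_axis (a point): Point on the handwheel's vertical axis, 80 mm to +y of the table's origin, 184 mm high as handle_grip. Aluminium handwheel 96 mm across, top 156 mm high. Clockwise seen from above brings the dog to the stop. It has up to 0.24 rad of free play on its shaft, then takes about 2 N at the handle while running free. The worm holds where it is left.
- handle_grip (a point): Middle of the handwheel's upright black handle, a cylinder 14 mm across and 44 mm tall (158 to 202 mm high), 40 mm from worm_axis. It revolves freely on its own pin, so a hand can keep its direction while carrying it round the circle. It starts anywhere on the circle.
- dog (a point): Centre of the brass dog clamped to the face plate's rim: a block 10 mm along the rim, 16 mm along the spindle, 14 mm radially, 57 mm from the spindle axis, near the top. Cranking clockwise carries it to the table's -y side. It starts about 2 to 4 handwheel turns short of the stop. When it touches, its centre is 10.1 degrees of face from the pin's centre about the spindle.
- handwheel: The aluminium handwheel, disc 10 mm thick; origin on its axis at its underside, 146 mm high; its x axis points to the handle. Two steel drive pins under it straddle the worm shaft's driver arm.
- worm: End of the upright steel worm shaft under the handwheel, with a brass driver arm between the handwheel's two drive pins, 13 mm from the axis; origin on the axis, 137 mm high. What the hand puts on the handle reaches the arm about threefold: 2 N gives 6 N here, 9.5 N gives 30 N.
- stop_pin: Fixed steel stop pin of 10 mm diameter, along the spindle direction, over the rim on the table's -y side, 57 mm from the spindle axis; origin on its axis where the dog meets it. The stop is hard: once the dog is on it the handwheel comes to a dead end. 4 to 7 N at the handle, along its path, is firm contact; over about 9 N forces the worm.
- lever_pivot (a point): Point on the clamp lever's vertical axis, on top of the table body, 170 mm high as lever_grip.
- lever_grip (a point): Middle of the grip of the clamp lever's upright red knob: a cylinder 14 mm across and 42 mm tall (143 to 185 mm high), 62 mm from lever_pivot. The steel arm below it is 11 mm wide, its top 147 mm high.
- clamp_lever (a joint): Angle of the clamp lever in rad: 0 slack, pointing to the table's -y; it grows clockwise seen from above, towards the table's -x, to its hard end at 1.0, locked. Starts between 0 and 0.2. Moving it takes about 3 N at the knob, and it stays where it is left.
- burr_block: Wooden block with burrs, 85 x 50 x 30 mm, bystander near the dividing table.
- setting_wax_tin: Round steel tin, 54 mm across, 22 mm tall, bystander near the dividing table.
- dish: White china dish, 68 mm across, 26 mm tall, bystander in front of the face plate.
- needle_file: Needle file with wooden handle, 212 mm long, lying, bystander.
- pliers_red: Pliers with red handles, 150 mm long, lying, bystander.
- cutters_yellow: Cutters with yellow handles, 150 mm long, lying, bystander.
- loupe: Magnifying glass, 60 mm rim and dark handle, lying, bystander.
- ring_clamp: Wooden ring clamp with brass band, 130 mm long, lying, bystander.
There are look-alikes about, which are no part of the job. What is shaped like the dividing_table but orange is not meant.

How it is judged:
By the outcome, as a careful person would: the job done as asked, in the order asked, and still so for the second after the job is handed in, with the robot touching nothing.
It also fails if it takes over 72 s, if anything falls off the work surface, if the arm or the gripper's body presses on something with over 40 N, if the wrist force passes 120 N, or if a joint passes its speed limit or range.

### The arm

A 7-joint arm with a two-finger parallel gripper is mounted at the origin on the work surface. World frame = base frame: x ahead of the robot, y to its left, z up, the work surface at z = 0. Lengths are in m, angles in rad, forces in N, time in s.
With the tool pointing down it reaches from about 0.4 to 0.85 m from the base axis. Payload 4.5 kg.
Tool frame: the origin (TCP) lies midway between the tips of the shut fingers; the grasp point (between the pads) lies 19 mm behind it; x points along the fingers, y is the direction in which the jaws open and shut, and the axes are right-handed (so a half turn about x gives the same grasp; the last joint's range is limited). The gripper opens to 88 mm and grips with 3 to 60 N. Pads are 18 mm wide; open, the fingers measure 123 mm over their backs; the gripper's body (75 mm by 187 mm) begins 45 mm behind the grasp point.
Start: joints at [1.234, 0.689, -0.195, 1.565, 0.157, 0.902, -0.215], TCP at [0.227, -0.583, 0.239] pointing down, gripper open.
Joint ranges: [-3.01, 3.01], [-0.46, 2.08], [-1.47, 1.51], [0.13, 2.56], [-1, 4.14], [0.04, 2.09], [-2.66, 2.66]. Speed limits (rad/s): [2.57, 2.57, 3.14, 3.14, 3.14, 3.14, 3.14].

### API

Orientations are given as a unit quaternion [w, x, y, z].
In Python, from workcell import robot gives the robot as it stands.
- The arm moves only by the tool send_rows, never from a script. Its argument "commands" is a list of rows, each a list of 4 numbers: the shift along the tool's x, y, z in m, then the turn about the tool's x in degrees. In form: [[dx, dy, dz, roll], ...]. A call has exactly 5 rows; each row is the pose to reach, as a shift and turn from the pose commanded when the call began, along the tool's axes at that moment; what a row does not reach only later rows make up. A row lasts 1/10 s, in which the tool goes at most 50 mm and 8.59 degrees, less where a joint would pass 70% of its speed; a pose out of reach is approached as far as the arm can. A call with a gripper value outside its range is refused whole. "fingers" is the opening, from 0 (shut) to 1 (fully open), set as the call begins (left out, the last holds). The fingers move at their own pace and stop on an object; the grip force is fixed at half the most. Time passes only in rows, so rows that repeat a pose let the fingers close, or fill a call up. It gives the time, the measured TCP pose, the force and the opening at its end, in the units of the state.
- robot.get_state(): the state, without advancing time (a new reading comes with each control period).
- robot.camera(name): name is "side" or "top"; returns (picture, depth): 480x640x3 uint8, red, green, blue; 480x640 float32, m along the optical axis (not along the pixel's ray), 0 where there is no reading.
- robot.camera_model(name): a dict with "fx", "fy", "cx", "cy" (pixels), "rvec" (rotation vector, rad) and "tvec" (3), from world to camera coordinates, as OpenCV has them. Camera axes: x right, y down, z forward; pixel columns grow to the right and rows downward; lengths in m; the calibration is good to about 2 mm. A picture is of the moment at which its call begins. camera_model takes no time and is no camera call.
- robot.sign_off(): hands the job in, once; it reports no verdict.
Trained networks look in the newest picture that a camera, given by its name, has taken for a name from the list of things; names that differ only in an ending like _2 or _b are one class to them, and where a whole thing is asked for, a point or a joint stands for the part that bears it (a point fixed in the world has none). Each returns a list of dicts, best first, with "score" (0 to 1); they miss things now and then, are a little off and sometimes report something else, mostly with a low value. They report only what shows in the picture. A call takes as long as a camera call. They do not tell look-alikes from the thing itself.
- robot.spot_in(target, camera): "centre" ([x, y, z] in m, in world coordinates, good to about 4 mm: the middle of the surface that is visible of it).
The state is a dict: "t": time; "qpos": joint angles; "joint_vel": joint speeds; "joint_torque": joint torques, N m; "tcp_pos": TCP position; "orientation": TCP orientation; "ft_force": force on the tool from outside, world axes, zero at the start; "torque": the same for the moment, N m; "grip_width": opening from 0.0 (shut) to 1.0 (fully open).
Only numpy, scipy, OpenCV 4.12 (cv2) and the standard library are available. Lean on these libraries where they do the work, as an engineer would, in place of code of your own. Each camera call takes 0.05 s, during which the arm holds its last target. There are 200 camera calls.

## Working session

There is one attempt and no reset: what is moved stays moved. The work goes in short steps, Python scripts to look and compute and a tool call to move; the robot and the scene stay as the last step left them, time stands still between calls to the robot, and variables do not carry over. Pictures are saved under pics/ and viewed, about 8 in all and at most 12, crops included, and the job is handed in when it is done.

Besides the shell and the picture viewer there is one more tool, called after "Request:" as name(argument=value, ...), one argument or row to a line, values as JSON. send_rows: Moves the arm, as the interface text tells. Its arguments: {"type":"object","properties":{"commands":{"type":"array","items":{"type":"array","items":{"type":"number"}}},"fingers":{"type":"number"}},"required":["commands"]}

```bash
mkdir -p pics; cat > h.py <<'E'
from workcell import robot
import numpy as np, cv2
def shot(c,name=None):
    im,d=robot.camera(c)
    if name: cv2.imwrite(f'pics/{name}.png',im[:,:,::-1])
    return im,d
def proj(c,p):
    m=robot.camera_model(c);K=np.array([[m['fx'],0,m['cx']],[0,m['fy'],m['cy']],[0,0,1.]])
    return cv2.projectPoints(np.array([p],float),np.array(m['rvec']),np.array(m['tvec']),K,None)[0].ravel()
def unproj(c,u,v,z):
    m=robot.camera_model(c);R=cv2.Rodrigues(np.array(m['rvec'],float))[0];t=np.array(m['tvec'],float).ravel()
    o=-R.T@t; r=R.T@np.array([(u-m['cx'])/m['fx'],(v-m['cy'])/m['fy'],1])
    return o+r*(z-o[2])/r[2]
def cloud(c,d):
    m=robot.camera_model(c);R=cv2.Rodrigues(np.array(m['rvec'],float))[0];t=np.array(m['tvec'],float).ravel()
    v,u=np.mgrid[:480,:640]
    P=np.stack([(u-m['cx'])/m['fx']*d,(v-m['cy'])/m['fy']*d,d],-1)
    return (P-t)@R
E
python3 - <<'E'
from h import *
for c in('top','side'):
    shot(c,c+'1')
    for n in ['dividing_table','handle_grip','lever_grip','dog','stop_pin','handwheel','face']:
        for r in robot.spot_in(n,c)[:3]:
            print(c,n,round(r['score'],2),np.round(r['centre'],3),np.round(proj(c,r['centre'])))
print(robot.get_state())
E
```

```text
top dividing_table 0.78 [0.563 0.092 0.128] [258. 224.]
top dividing_table 0.72 [ 0.654 -0.161  0.132] [364. 186.]
top handle_grip 0.41 [0.584 0.105 0.201] [249. 209.]
top handle_grip 0.4 [ 0.72  -0.144  0.196] [360. 151.]
top lever_grip 0.52 [0.523 0.028 0.146] [285. 240.]
top dog 0.84 [ 0.691 -0.217  0.114] [386. 173.]
top dog 0.69 [0.605 0.047 0.111] [278. 208.]
top stop_pin 0.26 [0.566 0.091 0.127] [259. 223.]
top handwheel 0.75 [0.584 0.142 0.155] [236. 213.]
top face 0.84 [0.603 0.049 0.106] [277. 209.]
top face 0.76 [ 0.696 -0.213  0.115] [384. 171.]
side dividing_table 0.84 [ 0.659 -0.216  0.101] [376. 298.]
side dividing_table 0.58 [0.569 0.039 0.093] [324. 246.]
side handle_grip 0.75 [0.57  0.034 0.094] [324. 247.]
side handle_grip 0.62 [0.588 0.104 0.183] [325. 209.]
side lever_grip 0.73 [ 0.606 -0.231  0.146] [359. 293.]
side lever_grip 0.51 [0.69  0.052 0.017] [359. 257.]
side lever_grip 0.27 [0.586 0.131 0.158] [323. 211.]
side dog 0.94 [0.6   0.034 0.089] [334. 247.]
side dog 0.72 [ 0.685 -0.233  0.086] [386. 305.]
side handwheel 0.88 [0.584 0.13  0.156] [322. 212.]
si
[... 204 characters left out ...]
8, 'qpos': array([ 1.23377921,  0.68905117, -0.19460319,  1.56531995,  0.15732724,
        0.90248568, -0.21507895]), 'joint_vel': array([-1.43471203e-04,  2.96352064e-04,  8.90556384e-04, -5.18191222e-04,
        1.98395086e-04,  1.02435212e-03, -3.21324193e-05]), 'joint_torque': array([-2.29294164e-04, -5.27440774e+01, -1.26733158e+00, -1.53736854e+01,
       -5.19618345e-02, -7.80458868e-04,  8.09401996e-06]), 'tcp_pos': array([ 0.22651346, -0.58253396,  0.23876797]), 'orientation': array([ 0.13041987,  0.69498864,  0.13033304, -0.69497824]), 'ft_force': array([-0.56447016,  0.2630776 , -0.7143868 ]), 'torque': array([0.01378875, 0.01638425, 0.01607286]), 'grip_width': 0.9991002303465213}
```

```bash
python3 -c "
import cv2,numpy as np
cv2.imwrite('pics/both.png',cv2.resize(np.vstack([cv2.imread('pics/top1.png'),cv2.imread('pics/side1.png')]),(400,600)))"
```

```text
(no output)
```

View pics/top1.png

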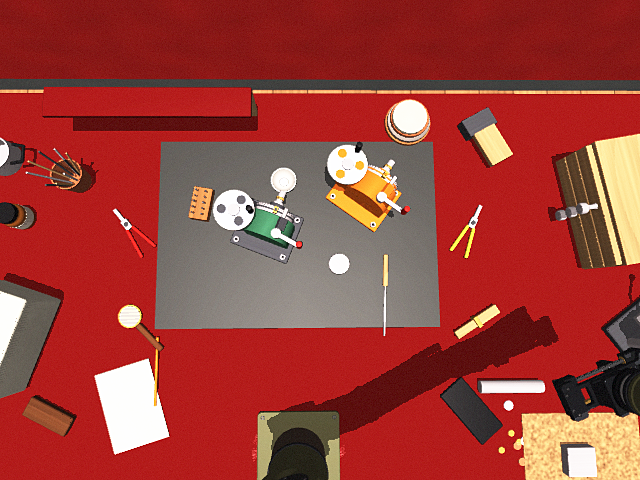

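View pics/side1.png

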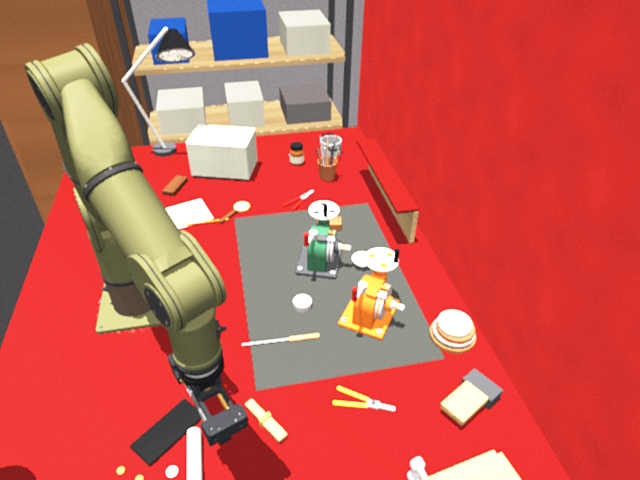

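The top view shows two candidates: the green table at about (268,225), with its handwheel at (235,210), and the orange one at about (365,190). The green one fits the description. In the side view it's at (323,245). I'll confirm with an enlarged crop and measure it.

```bash
python3 - <<'E'
from h import *
im,d=shot('top'); ims,ds=shot('side')
a=cv2.resize(im[175:275,200:320,::-1],(600,500),interpolation=cv2.INTER_CUBIC)
cv2.imwrite('pics/crop.png',cv2.resize(a,(420,350)))
b=cv2.resize(ims[190:290,280:370,::-1],(315,350),interpolation=cv2.INTER_CUBIC)
cv2.imwrite('pics/crop.png',np.hstack([cv2.resize(a,(420,350)),b]))
m=robot.camera_model('top');print({k:np.round(v,3) for k,v in m.items()})
P=cloud('top',d);Ps=cloud('side',ds)
def near(P):return (np.hypot(P[...,0]-.57,P[...,1]-.09)<.16)
for nm,I,Q in(('top',im,P),('side',ims,Ps)):
    hsv=cv2.cvtColor(I,cv2.COLOR_RGB2HSV).astype(int);n=near(Q)
    H,S,V=hsv[...,0],hsv[...,1],hsv[...,2]
    for lab,mk in (('disc',n&(abs(Q[...,2]-.156)<.007)&(S<60)&(V>120)),('handle',n&(Q[...,2]>.16)&(V<70)),('red',n&(Q[...,2]>.125)&((H<8)|(H>172))&(S>130)),('green',n&(H>45)&(H<90)&(S>90))):
        q=Q[mk]
        if len(q):
            vv,uu=np.where(mk);print(nm,lab,len(q),'mean',q.mean(0).round(4),'min',q.min(0).round(3),'max',q.max(0).round(3),'px',uu.mean().round(1),vv.mean().round(1))
    if nm=='top':
        mk=n&(Q[...,2]>.05)&(Q[...,2]<.145); 
        mk=n&(Q[...,2]>.004)&(Q[...,2]<.02)&(S<60)&(V<150)
        q=Q[mk][:,:2].astype(np.float32);print(cv2.minAreaRect(q))
        mk=n&(H>45)&(H<90)&(S>90)&(Q[...,2]>.05)
        print(cv2.minAreaRect(Q[mk][:,:2].astype(np.float32)))
E
```

```text
{'fx': np.float64(446.32), 'fy': np.float64(446.32), 'cx': np.float64(312.388), 'cy': np.float64(243.402), 'rvec': array([ 2.163, -2.173,  0.149]), 'tvec': array([-0.035,  0.528,  1.119])}
top disc 1137 mean [0.5914 0.1475 0.1554] min [0.515 0.01  0.149] max [0.64  0.195 0.163] px 233.2 210.3
top handle 44 mean [0.5795 0.0962 0.1909] min [ 0.503 -0.009  0.163] max [0.595 0.112 0.204] px 253.6 212.3
top red 40 mean [ 0.5102 -0.0013  0.1788] min [ 0.502 -0.009  0.144] max [0.588 0.101 0.189] px 297.5 243.6
top green 904 mean [0.5578 0.0711 0.1137] min [ 0.517 -0.01   0.002] max [0.606 0.134 0.148] px 267.6 227.2
((0.5673707127571106, 0.08291995525360107), (0.2995695471763611, 0.3028262257575989), 59.52214050292969)
((0.5626705884933472, 0.07128359377384186), (0.11230555176734924, 0.05743874981999397), 68.62133026123047)
side disc 398 mean [0.5878 0.1376 0.1554] min [ 0.512 -0.009  0.149] max [0.638 0.193 0.163] px 322.9 210.4
side handle 20 mean [0.5863 0.1016 0.1842] min [0.583 0.098 0.164] max [0.59  0.106 0.202] px 325.0 209.4
side red 54 mean [ 0.5056 -0.0087  0.1681] min [ 0.5   -0.016  0.145] max [0.513 0.001 0.188] px 305.6 238.8
side green 640 mean [0.5514 0.0368 0.0828] min [0.518 0.004 0.015] max [0.603 0.14  0.136] px 317.8 249.7
```

View pics/crop.png

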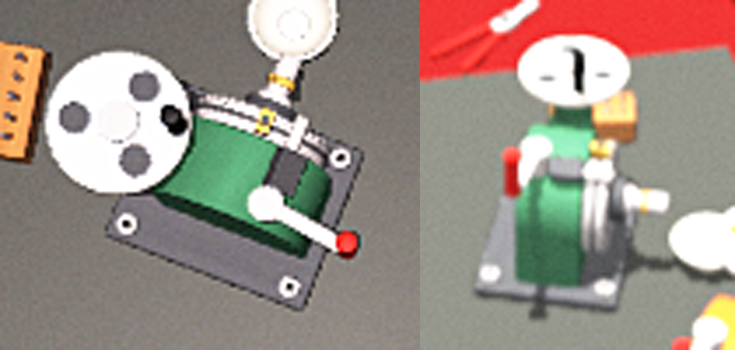

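The crop shows the green table on its grey base. The handwheel hub is at crop (118,122) with the black handle at (175,120). The brass dog is at (265,120), the stop pin at (300,125), the lever pivot at (262,205) and the red knob at (347,243). This is the table the task means. Next I'll work out the geometry.

```bash
python3 - <<'E'
from h import *
from scipy.spatial.transform import Rotation as Ro
px=lambda a,b:(200+a/3.5-.36,175+b/3.5-.36)
W=unproj('top',*px(118,122),.156);Hn=unproj('top',*px(176,118),.202)
c1,c2,c3=[unproj('top',*px(*p),.012) for p in((363,150),(303,310),(105,235))]
print('wheel',W,'handle',Hn,np.linalg.norm((Hn-W)[:2]),'corners',c1,c2,c3)
for v in (c1-c2,c3-c2):print(np.linalg.norm(v),np.degrees(np.arctan2(v[1],v[0])))
ang=np.degrees(np.arctan2(*(c1-c2)[1::-1]));print(ang)
K=unproj('top',*px(347,243),.185);L=unproj('top',*px(262,205),.155);print('knob',K,'pivot',L,np.linalg.norm((K-L)[:2]))
im,d=shot('top');P=cloud('top',d);hsv=cv2.cvtColor(im,cv2.COLOR_RGB2HSV)
mk=((abs(P[...,2]-.156)<.006)&(np.hypot(P[...,0]-W[0],P[...,1]-W[1])<.06)&(hsv[...,1]<60)).astype(np.uint8)
n,l,s,ce=cv2.connectedComponentsWithStats(mk);i=1+s[1:,4].argmax();print(s[i],ce[i])
cs=max(cv2.findContours((l==i).astype(np.uint8),0,1)[0],key=len)
(u,v),r=cv2.minEnclosingCircle(cs);print(u,v,r,unproj('top',u,v,.156));print(cv2.fitEllipse(cs),unproj('top',*cv2.fitEllipse(cs)[0],.156))
a=np.radians(-20.8);ex=np.array([np.cos(a),np.sin(a),0]);ey=np.array([-ex[1],ex[0],0])
for nm,p,c in(('dog',(265,120),0),('pin',(300,125),0)):
    q=unproj('top',*px(*p),.135);print(nm,q,(q-W)@ex,(q-W)@ey+.08)
print('K,L in table',[( (q-W)@ex,(q-W)@ey+.08) for q in(K,L)])
q=robot.get_state()['orientation'];print(Ro.from_quat(np.r_[q[1:],q[0]]).as_matrix().round(3))
E
```

```text
wheel [0.59297199 0.14720061 0.156     ] handle [0.58633196 0.10333904 0.202     ] 0.04436132279064661 corners [ 0.59959153 -0.01432395  0.012     ] [0.47883788 0.0307859  0.012     ] [0.53568383 0.17871132 0.012     ]
0.12890439483248042 -20.484142447626507
0.1584720489018269 68.97883673947373
-20.484142447626507
knob [ 0.50844691 -0.00420904  0.185     ] pivot [0.53740746 0.05202611 0.155     ] 0.0632542994144189
[ 213  190   42   41 1247] [232.91499599 209.82919006]
233.55050659179688 209.9141387939453 20.65618896484375 [0.59199081 0.14673347 0.156     ]
((233.50827026367188, 209.82229614257812), (39.392417907714844, 40.62615966796875), 69.62472534179688) [0.59220689 0.14683409 0.156     ]
dog [0.5982674  0.05158457 0.135     ] 0.038904205189300295 -0.007503893083617874
pin [0.59477643 0.02795727 0.135     ] 0.044030979339715046 -0.03083096439981871
K,L in table [(np.float64(-0.025249593294446957), np.float64(-0.0915570754117714)), (np.float64(-0.018146025213463347), np.float64(-0.02870291313966894))]
[[ 0.     0.362 -0.932]
 [-0.    -0.932 -0.362]
 [-1.     0.    -0.   ]]
```

Request:
send_rows(
  commands=[
    [-0.012,-0.026,-0.029,0],
    [-0.024,-0.051,-0.058,0],
    [-0.036,-0.077,-0.087,0],
    [-0.048,-0.102,-0.117,0],
    [-0.06,-0.128,-0.146,0],
  ],
  fingers=0.6,
)

```text
t: 1.45
tcp_pos: [0.317, -0.4089, 0.2993]
orientation: [0.131, 0.695, 0.13, -0.695]
ft_force: [0.5, -0.3, 0.2]
grip_width: 0.603
```

Request:
send_rows(
  commands=[
    [0,-0.026,-0.029,0],
    [0,-0.051,-0.058,0],
    [0,-0.077,-0.087,0],
    [0,-0.102,-0.117,0],
    [0,-0.128,-0.146,0],
  ],
)

```text
t: 1.95
tcp_pos: [0.4066, -0.2368, 0.299]
orientation: [0.13, 0.695, 0.13, -0.695]
ft_force: [0.7, -1.0, 0.4]
grip_width: 0.6
```

Request:
send_rows(
  commands=[
    [0,-0.026,-0.029,0],
    [0,-0.051,-0.058,0],
    [0,-0.077,-0.087,0],
    [0,-0.102,-0.117,0],
    [0,-0.128,-0.146,0],
  ],
)

```text
t: 2.45
tcp_pos: [0.4963, -0.0645, 0.2989]
orientation: [0.13, 0.695, 0.13, -0.695]
ft_force: [-0.3, -0.5, 0.2]
grip_width: 0.602
```

Request:
send_rows(
  commands=[
    [0,-0.026,-0.029,0],
    [0,-0.051,-0.058,0],
    [0,-0.077,-0.087,0],
    [0,-0.102,-0.117,0],
    [0,-0.128,-0.146,0],
  ],
)

```text
t: 2.95
tcp_pos: [0.586, 0.1077, 0.2988]
orientation: [0.13, 0.695, 0.13, -0.695]
ft_force: [0.5, -0.5, 0.0]
grip_width: 0.6
```

Request:
send_rows(
  commands=[
    [0,0,0,-8],
    [0,0,0,-16],
    [0,0,0,-24],
    [0,0,0,-32],
    [0,0,0,-40],
  ],
)

```text
t: 3.45
tcp_pos: [0.5853, 0.1063, 0.2987]
orientation: [-0.362, -0.607, -0.362, 0.607]
ft_force: [-0.7, 0.2, -0.6]
grip_width: 0.6
```

Request:
send_rows(
  commands=[
    [0,0,0,-8],
    [0,0,0,-16],
    [0,0,0,-24],
    [0,0,0,-28.8],
    [0,0,0,-28.8],
  ],
)

```text
t: 3.95
tcp_pos: [0.5852, 0.1061, 0.2986]
orientation: [0.5, 0.5, 0.5, -0.5]
ft_force: [0.7, 0.2, -1.4]
grip_width: 0.598
```

Request:
send_rows(
  commands=[
    [0.03,0.0015,0,0],
    [0.06,0.0015,0,0],
    [0.09,0.0015,0,0],
    [0.115,0.0015,0,0],
    [0.131,0.0015,0,0],
  ],
)

```text
t: 4.45
tcp_pos: [0.5859, 0.1058, 0.1658]
orientation: [-0.499, -0.5, -0.5, 0.501]
ft_force: [0.1, 0.7, 0.4]
grip_width: 0.6
```

```bash
python3 - <<'E'
from h import *
im,d=shot('side'); t,_=shot('top')
b=cv2.resize(im[170:280,270:380,::-1],(400,400),interpolation=cv2.INTER_CUBIC)
a=cv2.resize(t[170:270,200:300,::-1],(400,400),interpolation=cv2.INTER_CUBIC)
cv2.imwrite('pics/c2.png',np.hstack([b,a]))
print(robot.get_state()['ft_force'],robot.get_state()['tcp_pos'])
E
```

```text
[-0.01374455  0.82051584  0.28938949] [0.58529645 0.10558321 0.16551325]
```

View pics/c2.png

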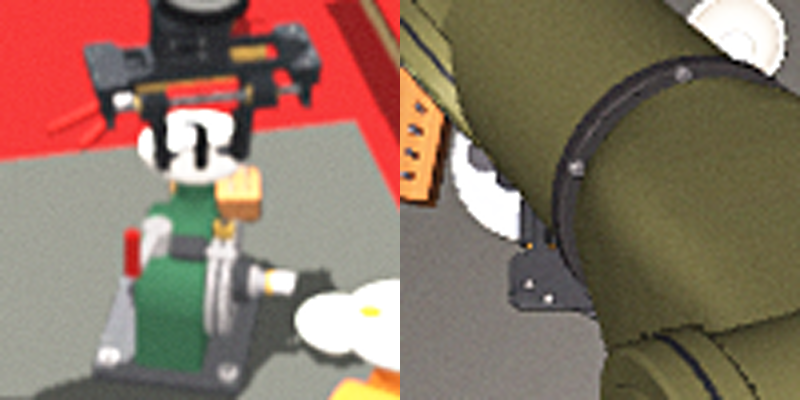

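The side crop shows the black handle at (200,145) standing between the fingers. The arm blocks the top view. Closing the gripper.

Request:
send_rows(
  commands=[
    [0,0,0,0],
    [0,0,0,0],
    [0,0,0,0],
    [0,0,0,0],
    [0,0,0,0],
  ],
  fingers=0,
)

```text
t: 5.05
tcp_pos: [0.587, 0.1063, 0.1682]
orientation: [0.5, 0.5, 0.5, -0.5]
ft_force: [-0.7, -0.0, -0.5]
grip_width: 0.175
```

```bash
python3 - <<'E'
from h import *
s=robot.get_state();print(s['t'],s['ft_force'],s['tcp_pos'],s['grip_width']*88)
# dog/pin gap from the very first side and top pictures
im,d=shot('side')
a=np.radians(-20.6);ex=np.array([np.cos(a),np.sin(a),0]);ey=np.array([-ex[1],ex[0],0])
W=np.array([.5925,.147,0]);O=W-.08*ey
print('origin',O,'dog nets:')
for c in('side',):
    for r in robot.spot_in('dog',c):
        q=r['centre']-O;print(c,r['score'],r['centre'],'tab',q@ex,q@ey,q[2],proj(c,r['centre']))
# predicted dog pixel by angle from top (toward -y), outer end face x=.030+.018..; print ring of pixels
for g in range(-10,60,5):
    p=O+ex*.042+ey*(-.057*np.sin(np.radians(g)))+np.array([0,0,.075+.057*np.cos(np.radians(g))])
    print(g,proj('side',p).round(1),proj('top',p).round(1))
E
```

```text
5.05 [-0.66520632 -0.02029161 -0.53590907] [0.58702831 0.10627033 0.16821298] 15.392962699639684
origin [0.56435267 0.07211524 0.        ] dog nets:
side 0.78 [0.6011, 0.0371, 0.0892] tab 0.04671750916703186 -0.019847104801432723 0.0892 [333.66143094 245.94470738]
side 0.74 [0.6833, -0.2315, 0.09] tab 0.21816626976627843 -0.24235131260205445 0.09 [385.82272104 303.89629092]
-10 [333.8 229.2] [269.1 205.6]
-5 [333.5 230. ] [271.1 206.2]
0 [333.3 230.9] [273.  206.9]
5 [333.1 231.9] [275.  207.7]
10 [332.9 233.1] [276.9 208.4]
15 [332.7 234.3] [278.9 209.2]
20 [332.5 235.7] [280.8 210. ]
25 [332.2 237.1] [282.6 210.9]
30 [332.  238.6] [284.4 211.7]
35 [331.8 240.1] [286.1 212.5]
40 [331.6 241.7] [287.7 213.3]
45 [331.4 243.3] [289.2 214.1]
50 [331.3 245. ] [290.5 214.8]
55 [331.1 246.6] [291.7 215.6]
```

Request:
send_rows(
  commands=[
    [0,-0.012,-0.0036,0],
    [0,-0.0223,-0.0107,0],
    [0,-0.0298,-0.0207,0],
    [0,-0.0339,-0.0325,0],
    [0,-0.0342,-0.045,0],
  ],
)

```text
t: 5.65
tcp_pos: [0.5515, 0.1524, 0.168]
orientation: [0.5, 0.499, 0.501, -0.5]
ft_force: [1.7, -2.7, 3.0]
grip_width: 0.151
```

```bash
python3 - <<'E'
from h import *
s=robot.get_state();print(s['t'],s['ft_force'],s['tcp_pos'],s['grip_width']*88)
robot.camera('side');s=robot.get_state();print(s['t'],s['ft_force'],s['tcp_pos'],s['grip_width']*88)
E
```

```text
5.65 [ 1.69790188 -2.69430247  2.99096674] [0.55154534 0.1523585  0.16796126] 13.274528359463305
5.7 [-1.13347222  0.32252487  1.25367617] [0.55248349 0.15602346 0.16814552] 12.94674757619727
```

Request:
send_rows(
  commands=[
    [0,0,0,0],
    [0,0,0,0],
    [0,0,0,0],
    [0,0,0,0],
    [0,0,0,0],
  ],
)

```text
t: 6.2
tcp_pos: [0.5517, 0.1526, 0.1679]
orientation: [0.5, 0.5, 0.501, -0.499]
ft_force: [-3.6, 0.8, 6.4]
grip_width: 0.147
```

Request:
send_rows(
  commands=[
    [0,0.0027,-0.012,0],
    [0,0.0098,-0.0223,0],
    [0,0.0198,-0.0298,0],
    [0,0.0316,-0.0339,0],
    [0,0.0441,-0.0342,0],
  ],
)

```text
t: 6.7
tcp_pos: [0.5961, 0.1863, 0.1677]
orientation: [0.5, 0.499, 0.501, -0.5]
ft_force: [-2.3, -2.7, 5.1]
grip_width: 0.147
```

Request:
send_rows(
  commands=[
    [0,0.012,0.0036,0],
    [0,0.0223,0.0107,0],
    [0,0.0298,0.0207,0],
    [0,0.0339,0.0325,0],
    [0,0.0342,0.045,0],
  ],
)

```text
t: 7.2
tcp_pos: [0.6314, 0.1423, 0.1679]
orientation: [0.5, 0.501, 0.501, -0.498]
ft_force: [-1.9, 2.0, 3.9]
grip_width: 0.149
```

Request:
send_rows(
  commands=[
    [0,0,0,0],
    [0,0,0,0],
    [0,0,0,0],
    [0,0,0,0],
    [0,0,0,0],
  ],
)

```text
t: 7.7
tcp_pos: [0.6311, 0.1403, 0.1679]
orientation: [0.5, 0.5, 0.5, -0.5]
ft_force: [-1.0, -0.1, 4.7]
grip_width: 0.146
```

Request:
send_rows(
  commands=[
    [0,-0.0036,0.012,0],
    [0,-0.0107,0.0223,0],
    [0,-0.0207,0.0298,0],
    [0,-0.0325,0.0339,0],
    [0,-0.045,0.0342,0],
  ],
)

```text
t: 8.2
tcp_pos: [0.5858, 0.106, 0.1679]
orientation: [0.5, 0.501, 0.5, -0.499]
ft_force: [3.8, 5.8, -0.4]
grip_width: 0.149
```

Request:
send_rows(
  commands=[
    [0,-0.012,-0.0036,0],
    [0,-0.0223,-0.0107,0],
    [0,-0.0298,-0.0207,0],
    [0,-0.0339,-0.0325,0],
    [0,-0.0342,-0.045,0],
  ],
)

```text
t: 8.7
tcp_pos: [0.5511, 0.1501, 0.1678]
orientation: [-0.5, -0.499, -0.499, 0.501]
ft_force: [4.1, -3.0, 4.3]
grip_width: 0.144
```

Request:
send_rows(
  commands=[
    [0,0.0036,-0.012,0],
    [0,0.0107,-0.0223,0],
    [0,0.0207,-0.0298,0],
    [0,0.0325,-0.0339,0],
    [0,0.045,-0.0342,0],
  ],
)

```text
t: 9.2
tcp_pos: [0.5947, 0.1864, 0.1676]
orientation: [0.5, 0.498, 0.501, -0.501]
ft_force: [-2.4, -1.2, 7.6]
grip_width: 0.15
```

```bash
python3 - <<'E'
from h import *
im,d=shot('side'); t,_=shot('top')
s=robot.get_state();print(s['t'],s['ft_force'],s['tcp_pos'],s['grip_width']*88)
b=cv2.resize(im[215:265,305:355,::-1],(400,400),interpolation=cv2.INTER_CUBIC)
I0=cv2.imread('pics/side1.png')[215:265,305:355]
a=cv2.resize(I0,(400,400),interpolation=cv2.INTER_CUBIC)
cv2.imwrite('pics/c3.png',np.hstack([a,b]))
E
```

```text
9.3 [-0.63904371 -0.87436433  6.01410978] [0.59682103 0.18612901 0.16768423] 13.145704718249188
```

View pics/c3.png

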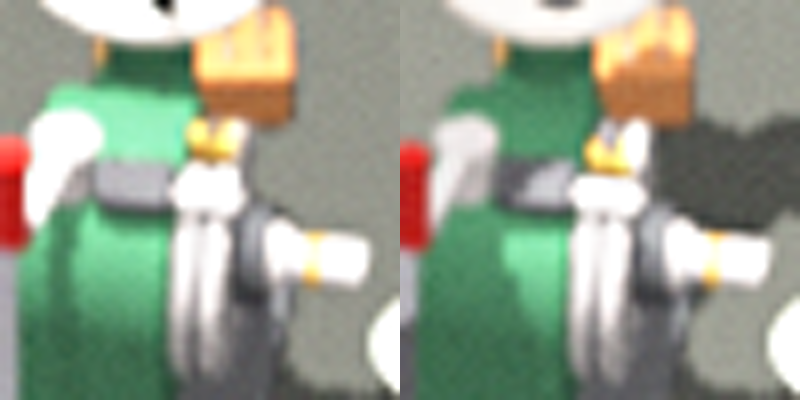

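The dog moved from about y=138 to y=152 in the crop, which fits 1.5 turns. The pin is at about (605,190), so roughly one turn remains. Before feeling for the stop, I'll measure contact stiffness with a radial nudge, which doesn't turn the wheel.

```bash
cat >> h.py <<'E'
C=np.array([.5915,.146])
def feel(n=4):
    F=[];T=[]
    for _ in range(n):
        robot.camera('side');s=robot.get_state();F.append(s['ft_force']);T.append(s['tcp_pos'])
    F=np.array(F);f=F.mean(0);p=np.mean(T,0);r=p[:2]-C;a=np.arctan2(r[1],r[0]);R=np.linalg.norm(r)
    er=r/R;cw=np.array([er[1],-er[0]])
    print('t %.2f ang %.1f r %.1f mm resist(tang) %.1f (sd %.1f) radial %.1f Fz %.1f'%(s['t'],np.degrees(a),R*1e3,-f[:2]@cw,(F[:,:2]@cw).std(),f[:2]@er,f[2]),p.round(4))
E
python3 -c "from h import *;feel()"
```

```text
t 9.50 ang 83.6 r 40.4 mm resist(tang) 0.4 (sd 0.9) radial -0.4 Fz 6.4 [0.596  0.1862 0.1677]
```

Request:
send_rows(
  commands=[
    [0,0,-0.002,0],
    [0,0,-0.002,0],
    [0,0,-0.002,0],
    [0,0,-0.002,0],
    [0,0,-0.002,0],
  ],
)

```text
t: 10.0
tcp_pos: [0.5955, 0.1865, 0.1676]
orientation: [-0.5, -0.498, -0.5, 0.501]
ft_force: [-0.8, -3.3, 6.5]
grip_width: 0.147
```

```bash
python3 -c "from h import *;feel()"
```

```text
t 10.20 ang 84.4 r 40.6 mm resist(tang) -0.1 (sd 0.3) radial -3.0 Fz 7.3 [0.5955 0.1864 0.1676]
```

Request:
send_rows(
  commands=[
    [0,0,0.002,0],
    [0,0,0.002,0],
    [0,0,0.002,0],
    [0,0,0.002,0],
    [0,0,0.002,0],
  ],
)

```text
t: 10.7
tcp_pos: [0.5957, 0.1862, 0.1678]
orientation: [0.5, 0.499, 0.501, -0.5]
ft_force: [-0.1, -1.3, 5.7]
grip_width: 0.147
```

```bash
python3 -c "from h import *;feel()"
```

```text
t 10.90 ang 84.1 r 40.4 mm resist(tang) 0.0 (sd 0.5) radial -0.1 Fz 6.4 [0.5957 0.1862 0.1677]
```

Stiffness is about 1.5 N/mm, so 4 mm steps are safe to feel with. Next I'll get a better estimate of the original dog-to-pin gap from the first top picture.

```bash
python3 - <<'E'
from h import *
im=cv2.imread('pics/top1.png')[198:223,262:297]
big=cv2.resize(im,None,fx=20,fy=20,interpolation=cv2.INTER_CUBIC)
a=np.radians(-20.6);ex=np.array([np.cos(a),np.sin(a),0]);ey=np.array([-ex[1],ex[0],0])
O=np.array([.5922,.1468,0])-.08*ey
for g in range(0,50,5):
    for x in (.030,.048):
        r=.064 if x<.04 else .057
        p=O+ex*x+ey*(-r*np.sin(np.radians(g)))+np.array([0,0,.075+r*np.cos(np.radians(g))])
        u=(proj('top',p)-[262,198]+.5)*20
        cv2.circle(big,tuple(int(v) for v in u),3,(255,0,255) if g%10 else (0,0,255),-1)
        if x>.04: cv2.putText(big,str(g),tuple(int(v) for v in u+[0,-8]),0,.4,(255,0,0),1)
cv2.imwrite('pics/c4.png',big)
E
```

```text
(no output)
```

View pics/c4.png

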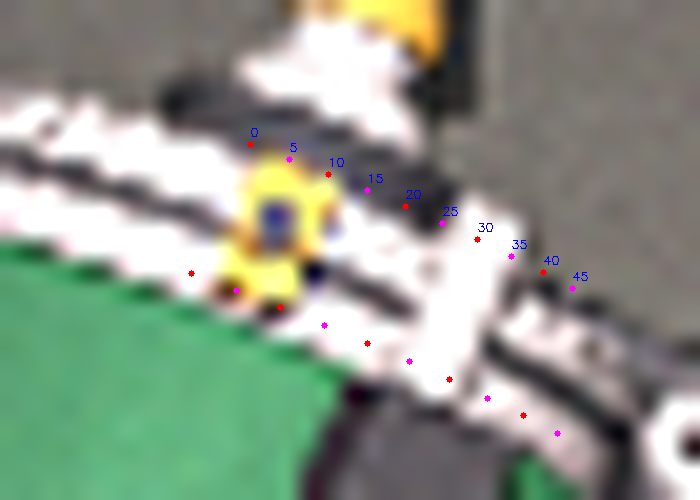

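The first picture puts the dog at about 6° and the pin at about 31°, so about 2.9 turns in total, of which 1.5 are done. I'll crank coarsely to 2.25 turns and check the force as I go.

Request:
send_rows(
  commands=[
    [0,0.012,0.0036,0],
    [0,0.0223,0.0107,0],
    [0,0.0298,0.0207,0],
    [0,0.0339,0.0325,0],
    [0,0.0342,0.045,0],
  ],
)

```text
t: 11.4
tcp_pos: [0.6313, 0.1432, 0.168]
orientation: [0.5, 0.5, 0.501, -0.498]
ft_force: [1.4, 2.1, 3.6]
grip_width: 0.149
```

Request:
send_rows(
  commands=[
    [0,-0.0036,0.012,0],
    [0,-0.0107,0.0223,0],
    [0,-0.0207,0.0298,0],
    [0,-0.0325,0.0339,0],
    [0,-0.045,0.0342,0],
  ],
)

```text
t: 11.9
tcp_pos: [0.5851, 0.1061, 0.1678]
orientation: [0.5, 0.5, 0.5, -0.5]
ft_force: [3.6, 4.4, 1.6]
grip_width: 0.147
```

```bash
python3 -c "from h import *;feel()"
```

```text
t 12.10 ang -101.0 r 40.3 mm resist(tang) -0.2 (sd 0.7) radial -1.7 Fz 5.5 [0.5838 0.1064 0.1678]
```

Request:
send_rows(
  commands=[
    [0,-0.012,-0.0036,0],
    [0,-0.0223,-0.0107,0],
    [0,-0.0298,-0.0207,0],
    [0,-0.0339,-0.0325,0],
    [0,-0.0342,-0.045,0],
  ],
)

```text
t: 12.6
tcp_pos: [0.551, 0.15, 0.1677]
orientation: [-0.501, -0.499, -0.499, 0.501]
ft_force: [2.0, -2.9, 5.8]
grip_width: 0.151
```

```bash
python3 -c "from h import *;feel()"
```

```text
t 12.80 ang 171.1 r 40.5 mm resist(tang) -0.1 (sd 0.1) radial -1.2 Fz 6.5 [0.5515 0.1522 0.1678]
```

Request:
send_rows(
  commands=[
    [0,-0.003,0,0],
    [0,-0.003,0,0],
    [0,-0.003,0,0],
    [0,-0.003,0,0],
    [0,-0.003,0,0],
  ],
)

```text
t: 13.3
tcp_pos: [0.551, 0.1502, 0.1678]
orientation: [0.501, 0.501, 0.499, -0.499]
ft_force: [6.5, -0.5, 2.4]
grip_width: 0.144
```

```bash
python3 -c "from h import *;feel()"
```

```text
t 13.50 ang 174.1 r 40.7 mm resist(tang) 0.3 (sd 0.8) radial -6.7 Fz 2.6 [0.551  0.1502 0.1678]
```

Request:
send_rows(
  commands=[
    [0,0.003,0,0],
    [0,0.003,0,0],
    [0,0.003,0,0],
    [0,0.003,0,0],
    [0,0.003,0,0],
  ],
)

```text
t: 14.0
tcp_pos: [0.5512, 0.1507, 0.1677]
orientation: [-0.5, -0.499, -0.5, 0.501]
ft_force: [1.7, 0.1, 6.5]
grip_width: 0.149
```

```bash
python3 - <<'E'
from h import *
feel()
C_=np.array([.5915,.146]);p=np.array([.5518,.1511])
# tables: cw fine rows from commanded angle
def rows(a0,tot,n=5):
    a0=np.radians(a0)
    for k in range(1,n+1):
        a=a0-np.radians(tot*k/n);d=.040*np.array([np.cos(a)-np.cos(a0),np.sin(a)-np.sin(a0)])
        print([0,round(d[0],4),round(-d[1],4),0],end=' ')
    print()
rows(172.5,60)
for a in range(112,-200,-7):
    a0=np.radians(a);a1=np.radians(a-7);print(a,(40*(np.cos(a1)-np.cos(a0))).round(1),(-40*(np.sin(a1)-np.sin(a0))).round(1),end=' | ')
E
```

```text
t 14.20 ang 173.4 r 40.6 mm resist(tang) 0.3 (sd 0.4) radial -0.3 Fz 7.4 [0.5512 0.1507 0.1677]
[0, np.float64(0.002), np.float64(-0.0081), 0] [0, np.float64(0.0056), np.float64(-0.0157), 0] [0, np.float64(0.0106), np.float64(-0.0223), 0] [0, np.float64(0.017), np.float64(-0.0277), 0] [0, np.float64(0.0244), np.float64(-0.0317), 0] 
112 4.6 -1.5 | 105 4.8 -1.0 | 98 4.9 -0.4 | 91 4.9 0.2 | 84 4.8 0.8 | 77 4.7 1.4 | 70 4.5 1.9 | 63 4.2 2.5 | 56 3.9 3.0 | 49 3.5 3.4 | 42 3.0 3.8 | 35 2.6 4.2 | 28 2.0 4.4 | 21 1.5 4.7 | 14 0.9 4.8 | 7 0.3 4.9 | 0 -0.3 4.9 | -7 -0.9 4.8 | -14 -1.5 4.7 | -21 -2.0 4.4 | -28 -2.6 4.2 | -35 -3.0 3.8 | -42 -3.5 3.4 | -49 -3.9 3.0 | -56 -4.2 2.5 | -63 -4.5 1.9 | -70 -4.7 1.4 | -77 -4.8 0.8 | -84 -4.9 0.2 | -91 -4.9 -0.4 | -98 -4.8 -1.0 | -105 -4.6 -1.5 | -112 -4.4 -2.1 | -119 -4.1 -2.6 | -126 -3.8 -3.1 | -133 -3.4 -3.5 | -140 -2.9 -3.9 | -147 -2.4 -4.3 | -154 -1.9 -4.5 | -161 -1.3 -4.7 | -168 -0.7 -4.8 | -175 -0.1 -4.9 | -182 0.5 -4.9 | -189 1.1 -4.8 | -196 1.6 -4.6 |
```

Request:
send_rows(
  commands=[
    [0,0.002,-0.0081,0],
    [0,0.0056,-0.0157,0],
    [0,0.0106,-0.0223,0],
    [0,0.017,-0.0277,0],
    [0,0.0244,-0.0317,0],
  ],
)

```text
t: 14.7
tcp_pos: [0.5741, 0.1827, 0.1676]
orientation: [-0.5, -0.498, -0.501, 0.501]
ft_force: [-1.8, -0.4, 8.2]
grip_width: 0.146
```

```bash
python3 - <<'E'
from h import *
feel()
im,d=shot('side')
I0=cv2.imread('pics/side1.png')[:,:,::-1]
for I in(I0,im):
    h=cv2.cvtColor(np.ascontiguousarray(I),cv2.COLOR_RGB2HSV)[224:242,322:342].astype(float)
    w=np.clip(h[...,1]-90,0,None)*((h[...,0]>12)&(h[...,0]<35))
    v,u=np.mgrid[224:242,322:342];w[v<230-1]*=1
    w[(v<229)]=0
    print('brass px',(w*u).sum()/w.sum(),(w*v).sum()/w.sum(),w.sum())
b=cv2.resize(im[215:265,305:355,::-1],(600,600),interpolation=cv2.INTER_CUBIC)
cv2.imwrite('pics/c5.png',b)
E
```

```text
t 14.90 ang 113.4 r 40.5 mm resist(tang) 0.5 (sd 0.6) radial 0.6 Fz 8.4 [0.5754 0.1832 0.1677]
brass px 331.82280867106505 232.191328934967 1061.0
brass px 333.01025641025643 233.4025641025641 390.0
```

View pics/c5.png

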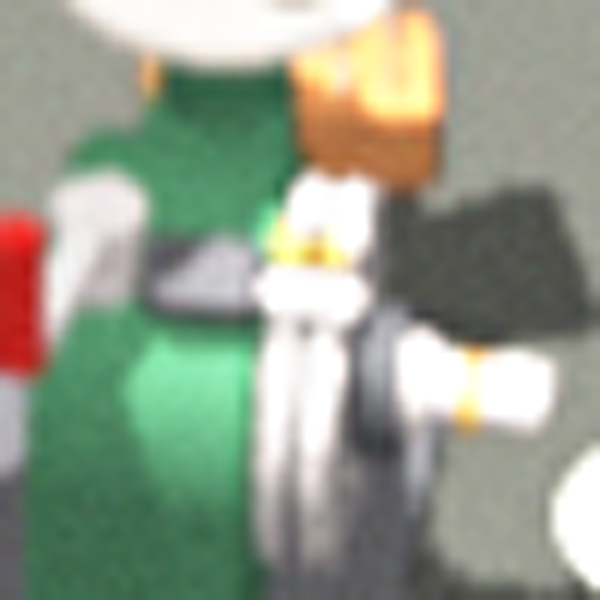

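The dog at crop (310,245) is now just above the pin at (310,295), so it's close. One more 30° coarse move, then feeling steps.

Request:
send_rows(
  commands=[
    [0,0.004,-0.0014,0],
    [0,0.008,-0.0024,0],
    [0,0.0122,-0.0029,0],
    [0,0.0164,-0.003,0],
    [0,0.0205,-0.0027,0],
  ],
)

```text
t: 15.45
tcp_pos: [0.5947, 0.1863, 0.1677]
orientation: [0.5, 0.499, 0.501, -0.501]
ft_force: [-2.8, 1.5, 8.4]
grip_width: 0.147
```

```bash
python3 -c "from h import *;feel()"
```

```text
t 15.65 ang 84.3 r 40.4 mm resist(tang) 0.6 (sd 0.2) radial 0.6 Fz 7.4 [0.5955 0.1862 0.1677]
```

Request:
send_rows(
  commands=[
    [0,0.002,0.0002,0],
    [0,0.0042,0.0006,0],
    [0,0.0042,0.0006,0],
    [0,0.0042,0.0006,0],
    [0,0.0042,0.0006,0],
  ],
)

```text
t: 16.15
tcp_pos: [0.5993, 0.1856, 0.1677]
orientation: [0.5, 0.499, 0.501, -0.5]
ft_force: [-1.5, 0.2, 8.4]
grip_width: 0.148
```

Request:
send_rows(
  commands=[
    [0,0.002,0.0006,0],
    [0,0.004,0.0012,0],
    [0,0.004,0.0012,0],
    [0,0.004,0.0012,0],
    [0,0.004,0.0012,0],
  ],
)

```text
t: 16.65
tcp_pos: [0.6034, 0.1845, 0.1677]
orientation: [0.5, 0.499, 0.501, -0.5]
ft_force: [-0.8, 0.8, 8.2]
grip_width: 0.151
```

Request:
send_rows(
  commands=[
    [0,0.002,0.0009,0],
    [0,0.0042,0.0018,0],
    [0,0.0042,0.0018,0],
    [0,0.0042,0.0018,0],
    [0,0.0042,0.0018,0],
  ],
)

```text
t: 17.15
tcp_pos: [0.6077, 0.1829, 0.1678]
orientation: [0.5, 0.499, 0.501, -0.5]
ft_force: [-1.1, 1.7, 7.7]
grip_width: 0.146
```

Request:
send_rows(
  commands=[
    [0,0.002,0.0011,0],
    [0,0.004,0.0022,0],
    [0,0.004,0.0022,0],
    [0,0.004,0.0022,0],
    [0,0.004,0.0022,0],
  ],
)

```text
t: 17.65
tcp_pos: [0.6118, 0.1807, 0.1677]
orientation: [0.5, 0.499, 0.501, -0.5]
ft_force: [0.5, 1.1, 6.8]
grip_width: 0.146
```

Request:
send_rows(
  commands=[
    [0,0.002,0.0014,0],
    [0,0.0039,0.0029,0],
    [0,0.0039,0.0029,0],
    [0,0.0039,0.0029,0],
    [0,0.0039,0.0029,0],
  ],
)

```text
t: 18.15
tcp_pos: [0.6158, 0.1779, 0.1678]
orientation: [0.5, 0.499, 0.501, -0.5]
ft_force: [1.0, 1.8, 7.7]
grip_width: 0.146
```

Request:
send_rows(
  commands=[
    [0,0.0018,0.0016,0],
    [0,0.0036,0.0033,0],
    [0,0.0036,0.0033,0],
    [0,0.0036,0.0033,0],
    [0,0.0036,0.0033,0],
  ],
)

```text
t: 18.65
tcp_pos: [0.6195, 0.1747, 0.1678]
orientation: [0.5, 0.499, 0.501, -0.5]
ft_force: [-0.6, 1.7, 6.8]
grip_width: 0.148
```

Request:
send_rows(
  commands=[
    [0,0.0016,0.0018,0],
    [0,0.0031,0.0037,0],
    [0,0.0031,0.0037,0],
    [0,0.0031,0.0037,0],
    [0,0.0031,0.0037,0],
  ],
)

```text
t: 19.15
tcp_pos: [0.6228, 0.171, 0.1678]
orientation: [0.5, 0.5, 0.501, -0.5]
ft_force: [1.3, 2.8, 6.9]
grip_width: 0.146
```

Request:
send_rows(
  commands=[
    [0,0.0014,0.002,0],
    [0,0.0027,0.0041,0],
    [0,0.0027,0.0041,0],
    [0,0.0027,0.0041,0],
    [0,0.0027,0.0041,0],
  ],
)

```text
t: 19.65
tcp_pos: [0.6256, 0.1669, 0.1679]
orientation: [0.5, 0.5, 0.501, -0.5]
ft_force: [0.4, 1.7, 5.8]
grip_width: 0.144
```

Request:
send_rows(
  commands=[
    [0,0.001,0.0022,0],
    [0,0.0021,0.0044,0],
    [0,0.0021,0.0044,0],
    [0,0.0021,0.0044,0],
    [0,0.0021,0.0044,0],
  ],
)

```text
t: 20.15
tcp_pos: [0.6279, 0.1625, 0.1679]
orientation: [0.5, 0.5, 0.501, -0.5]
ft_force: [0.6, 2.1, 5.5]
grip_width: 0.148
```

Request:
send_rows(
  commands=[
    [0,0.0008,0.0023,0],
    [0,0.0016,0.0046,0],
    [0,0.0016,0.0046,0],
    [0,0.0016,0.0046,0],
    [0,0.0016,0.0046,0],
  ],
)

```text
t: 20.65
tcp_pos: [0.6297, 0.1578, 0.1679]
orientation: [0.5, 0.5, 0.501, -0.5]
ft_force: [1.7, 2.0, 6.7]
grip_width: 0.148
```

Request:
send_rows(
  commands=[
    [0,0.0005,0.0024,0],
    [0,0.001,0.0048,0],
    [0,0.001,0.0048,0],
    [0,0.001,0.0048,0],
    [0,0.001,0.0048,0],
  ],
)

```text
t: 21.15
tcp_pos: [0.6308, 0.1529, 0.1679]
orientation: [0.5, 0.5, 0.501, -0.5]
ft_force: [1.8, 1.6, 6.1]
grip_width: 0.144
```

Request:
send_rows(
  commands=[
    [0,0.0002,0.0024,0],
    [0,0.0004,0.0049,0],
    [0,0.0004,0.0049,0],
    [0,0.0004,0.0049,0],
    [0,0.0004,0.0049,0],
  ],
)

```text
t: 21.65
tcp_pos: [0.6314, 0.1478, 0.1679]
orientation: [0.5, 0.5, 0.5, -0.5]
ft_force: [1.2, 1.8, 5.6]
grip_width: 0.149
```

Request:
send_rows(
  commands=[
    [0,-0.0001,0.0024,0],
    [0,-0.0002,0.0049,0],
    [0,-0.0002,0.0049,0],
    [0,-0.0002,0.0049,0],
    [0,-0.0002,0.0049,0],
  ],
)

```text
t: 22.15
tcp_pos: [0.6313, 0.1428, 0.1679]
orientation: [0.5, 0.5, 0.5, -0.5]
ft_force: [2.5, 1.5, 5.8]
grip_width: 0.149
```

Request:
send_rows(
  commands=[
    [0,-0.0004,0.0024,0],
    [0,-0.0008,0.0048,0],
    [0,-0.0008,0.0048,0],
    [0,-0.0008,0.0048,0],
    [0,-0.0008,0.0048,0],
  ],
)

```text
t: 22.65
tcp_pos: [0.6305, 0.1377, 0.1679]
orientation: [0.5, 0.5, 0.5, -0.5]
ft_force: [2.0, 1.8, 5.7]
grip_width: 0.147
```

Request:
send_rows(
  commands=[
    [0,-0.0006,0.0023,0],
    [0,-0.0013,0.0047,0],
    [0,-0.0013,0.0047,0],
    [0,-0.0013,0.0047,0],
    [0,-0.0013,0.0047,0],
  ],
)

```text
t: 23.15
tcp_pos: [0.6292, 0.1329, 0.1679]
orientation: [0.5, 0.5, 0.5, -0.5]
ft_force: [2.1, 1.2, 5.4]
grip_width: 0.148
```

Request:
send_rows(
  commands=[
    [0,-0.0009,0.0022,0],
    [0,-0.0019,0.0045,0],
    [0,-0.0019,0.0045,0],
    [0,-0.0019,0.0045,0],
    [0,-0.0019,0.0045,0],
  ],
)

```text
t: 23.65
tcp_pos: [0.6273, 0.1283, 0.1679]
orientation: [0.5, 0.5, 0.5, -0.5]
ft_force: [2.7, -0.5, 6.8]
grip_width: 0.147
```

Request:
send_rows(
  commands=[
    [0,-0.0012,0.0021,0],
    [0,-0.0024,0.0042,0],
    [0,-0.0024,0.0042,0],
    [0,-0.0024,0.0042,0],
    [0,-0.0024,0.0042,0],
  ],
)

```text
t: 24.15
tcp_pos: [0.626, 0.1261, 0.1681]
orientation: [0.5, 0.501, 0.501, -0.498]
ft_force: [4.3, 3.5, 3.7]
grip_width: 0.146
```

The tool moved only 2.5 of 4.8 mm and the resistance rose to about 5.3 N. That looks like the stop, at about 2.8 turns. I'll confirm statically.

```bash
python3 -c "from h import *;feel(5)"
```

```text
t 24.40 ang -30.0 r 39.8 mm resist(tang) 5.7 (sd 0.5) radial 2.3 Fz 3.5 [0.626  0.1261 0.1681]
```

The stop is confirmed: 5.7 N static, and the handwheel is dead at -30°. Releasing and lifting.

Request:
send_rows(
  commands=[
    [0,0,0,0],
    [0,0,0,0],
    [0,0,0,0],
    [0,0,0,0],
    [0,0,0,0],
  ],
  fingers=0.6,
)

```text
t: 24.9
tcp_pos: [0.6242, 0.1237, 0.1673]
orientation: [-0.5, -0.499, -0.5, 0.5]
ft_force: [0.4, 0.0, 0.3]
grip_width: 0.578
```

Request:
send_rows(
  commands=[
    [-0.02,0,0,0],
    [-0.045,0,0,0],
    [-0.07,0,0,0],
    [-0.09,0,0,0],
    [-0.09,0,0,0],
  ],
)

```text
t: 25.4
tcp_pos: [0.6262, 0.1249, 0.2605]
orientation: [0.501, 0.502, 0.499, -0.498]
ft_force: [0.6, -0.7, 0.3]
grip_width: 0.604
```

```bash
python3 - <<'E'
from h import *
im,d=shot('side');Q=cloud('side',d)
s=robot.get_state();print(s['t'],s['tcp_pos'],s['ft_force'])
hsv=cv2.cvtColor(im,cv2.COLOR_RGB2HSV).astype(int);H,S=hsv[...,0],hsv[...,1]
n=np.hypot(Q[...,0]-.508,Q[...,1]+.004)<.05
mk=n&(Q[...,2]>.14)&(Q[...,2]<.19)&((H<8)|(H>172))&(S>130)
print(Q[mk].mean(0),Q[mk].min(0),Q[mk].max(0),mk.sum())
m=robot.camera_model('side');R=cv2.Rodrigues(np.array(m['rvec'],float))[0];print('cam',-R.T@np.array(m['tvec']).ravel())
h=np.hypot(Q[...,0]-.6265,Q[...,1]-.126)<.025
hm=h&(Q[...,2]>.163)&(Q[...,2]<.205)&(hsv[...,2]<80);print('handle',Q[hm].mean(0),hm.sum())
cv2.imwrite('pics/c6.png',cv2.resize(im[170:280,270:380,::-1],(600,600),interpolation=cv2.INTER_CUBIC))
E
```

```text
25.45 [0.62519585 0.12430919 0.25864952] [ 0.57454845  0.28148622 -0.2033486 ]
[ 0.50593696 -0.00858588  0.16708319] [ 0.50048862 -0.01364994  0.14431777] [ 0.51331185 -0.00101254  0.18855033] 54
cam [ 0.30858704 -1.1187985   1.06666402]
handle [0.62610745 0.12215756 0.18396431] 30
```

View pics/c6.png

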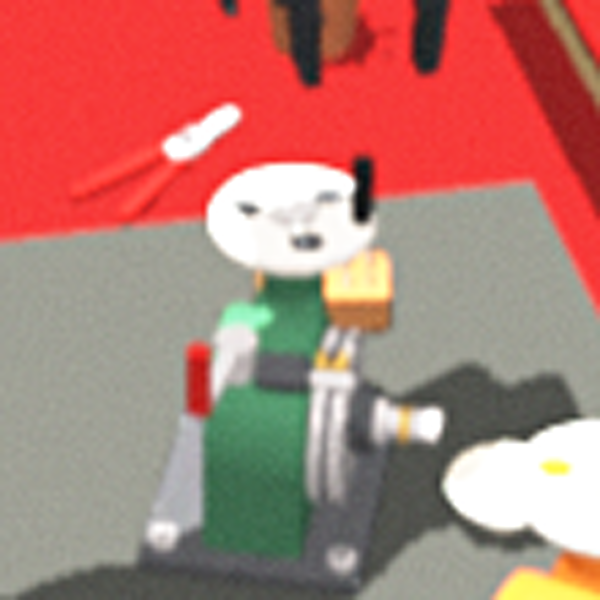

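The side crop shows the wheel released with its handle at (362,190), the dog at (330,355) against the pin at (330,378), and the red knob at (199,380) on the left. Moving over the lever knob at (0.507, -0.0035).

Request:
send_rows(
  commands=[
    [0,-0.024,0.026,0],
    [0,-0.048,0.052,0],
    [0,-0.072,0.077,0],
    [0,-0.095,0.103,0],
    [0,-0.118,0.128,0],
  ],
)

```text
t: 25.95
tcp_pos: [0.5047, -0.0054, 0.2563]
orientation: [0.5, 0.499, 0.501, -0.501]
ft_force: [0.2, -1.2, -0.3]
grip_width: 0.601
```

Request:
send_rows(
  commands=[
    [0,0,0,0],
    [0,0,0,0],
    [0,0,0,0],
    [0,0,0,0],
    [0,0,0,0],
  ],
)

```text
t: 26.45
tcp_pos: [0.5073, -0.0029, 0.2575]
orientation: [0.5, 0.5, 0.501, -0.499]
ft_force: [0.1, -1.2, -0.9]
grip_width: 0.6
```

```bash
python3 - <<'E'
from h import *
P=[]
for _ in range(3): robot.camera('side');s=robot.get_state();P.append(s['tcp_pos'])
print(s['t'],np.mean(P,0),s['qpos'].round(2),s['ft_force'])
E
```

```text
26.6 [ 0.50714187 -0.00333025  0.25757993] [ 0.28  0.55 -0.57  1.88  0.4   0.82 -0.5 ] [-0.72407481  0.52007016 -0.12658261]
```

Well placed. Descending to z≈0.158 and gripping the knob.

Request:
send_rows(
  commands=[
    [0.025,0,0,0],
    [0.05,0,0,0],
    [0.075,0,0,0],
    [0.0995,0,0,0],
    [0.0995,0,0,0],
  ],
)

```text
t: 27.1
tcp_pos: [0.5051, -0.0042, 0.1559]
orientation: [0.499, 0.498, 0.502, -0.501]
ft_force: [-0.3, 0.5, -0.1]
grip_width: 0.6
```

Request:
send_rows(
  commands=[
    [0,0,0,0],
    [0,0,0,0],
    [0,0,0,0],
    [0,0,0,0],
    [0,0,0,0],
  ],
  fingers=0,
)

```text
t: 27.6
tcp_pos: [0.5072, -0.0041, 0.1588]
orientation: [0.5, 0.5, 0.5, -0.5]
ft_force: [-0.2, -0.7, -0.5]
grip_width: 0.17
```

```bash
python3 - <<'E'
from h import *
P=[]
for _ in range(3): robot.camera('side');s=robot.get_state();P.append(s['tcp_pos'])
p=np.mean(P,0);print(s['t'],p,s['ft_force'],s['grip_width']*88)
L=np.array([.5374,.0520]);r=p[:2]-L;print('r',np.hypot(*r),np.degrees(np.arctan2(r[1],r[0])))
# centre at 62 mm from knob along same ray
L2=p[:2]-.062*r/np.hypot(*r);a0=np.degrees(np.arctan2(r[1],r[0]))
for A,B in((a0,a0-25),(a0-25,a0-50)):
  o=L2+.062*np.array([np.cos(np.radians(A)),np.sin(np.radians(A))])
  y=np.radians(A-a0) # tool yaw = A-a0 (jaw y axis)
  ty=np.array([np.cos(y),np.sin(y)]);tz=np.array([np.sin(y),-np.cos(y)])
  for k in range(1,6):
    t=np.radians(A+(B-A)*k/5);d=L2+.062*np.array([np.cos(t),np.sin(t)])-o
    print([0,round(float(d@ty),4),round(float(d@tz),4),5.0*k],end=' ')
  print()
E
```

```text
27.75 [ 0.50725265 -0.00402613  0.15866591] [ 0.00652608 -0.21261765  4.14148933] 13.387970603767801
r 0.06362224062012728 -118.28445030217598
[0, -0.0046, -0.0028, 5.0] [0, -0.009, -0.0059, 10.0] [0, -0.0131, -0.0095, 15.0] [0, -0.0169, -0.0133, 20.0] [0, -0.0203, -0.0175, 25.0] 
[0, -0.0046, -0.0028, 5.0] [0, -0.009, -0.0059, 10.0] [0, -0.0131, -0.0095, 15.0] [0, -0.0169, -0.0133, 20.0] [0, -0.0203, -0.0175, 25.0]
```

Request:
send_rows(
  commands=[
    [0,-0.0046,-0.0028,5],
    [0,-0.009,-0.0059,10],
    [0,-0.0131,-0.0095,15],
    [0,-0.0169,-0.0133,20],
    [0,-0.0203,-0.0175,25],
  ],
)

```text
t: 28.25
tcp_pos: [0.4881, 0.0133, 0.1587]
orientation: [0.38, 0.598, 0.378, -0.596]
ft_force: [2.7, -1.2, 0.5]
grip_width: 0.146
```

```bash
cat >> h.py <<'E'
def feelL(n=4):
    P=[];F=[]
    for _ in range(n): robot.camera('side');s=robot.get_state();P.append(s['tcp_pos']);F.append(s['ft_force'])
    p=np.mean(P,0);f=np.mean(F,0);r=p[:2]-np.array([.5367,.0506]);a=np.arctan2(r[1],r[0]);er=r/np.hypot(*r);cw=np.array([er[1],-er[0]])
    print('t %.2f ang %.1f r %.4f resist %.1f rad %.1f'%(s['t'],np.degrees(a),np.hypot(*r),-f[:2]@cw,f[:2]@er),p,f,s['grip_width']*88)
E
python3 -c "from h import *;feelL()"
```

```text
t 28.45 ang -143.5 r 0.0613 resist -0.1 rad -1.8 [0.48742829 0.01416657 0.15867026] [1.36117971 1.13237966 3.04332246] 13.022483640414887
```

Tracking well. I'll swing another 20°, then take small steps to the hard end.

Request:
send_rows(
  commands=[
    [0,-0.0037,-0.0022,4],
    [0,-0.0073,-0.0047,8],
    [0,-0.0107,-0.0073,12],
    [0,-0.0139,-0.0102,16],
    [0,-0.0169,-0.0133,20],
  ],
)

```text
t: 28.95
tcp_pos: [0.4788, 0.0324, 0.1587]
orientation: [0.271, 0.655, 0.27, -0.652]
ft_force: [4.0, -2.2, 1.6]
grip_width: 0.144
```

```bash
python3 -c "from h import *;feelL()"
```

```text
t 29.15 ang -163.3 r 0.0607 resist 0.7 rad -4.3 [0.47854482 0.03320741 0.15864402] [4.27116379 0.55455227 3.14780489] 12.657166655463785
```

Request:
send_rows(
  commands=[
    [0,-0.0019,-0.0011,2],
    [0,-0.0037,-0.0022,4],
    [0,-0.0037,-0.0022,4],
    [0,-0.0037,-0.0022,4],
    [0,-0.0037,-0.0022,4],
  ],
)

```text
t: 29.65
tcp_pos: [0.4776, 0.0369, 0.1586]
orientation: [0.248, 0.663, 0.248, -0.661]
ft_force: [4.6, 0.2, 3.8]
grip_width: 0.145
```

```bash
python3 -c "from h import *;feelL()"
```

```text
t 29.85 ang -167.0 r 0.0606 resist 1.0 rad -5.7 [0.47764355 0.03694846 0.15863447] [5.76355742 0.3183346  3.38646971] 12.999015402009896
```

Request:
send_rows(
  commands=[
    [0,-0.0015,-0.0018,2],
    [0,-0.0029,-0.0035,4],
    [0,-0.0029,-0.0035,4],
    [0,-0.0029,-0.0035,4],
    [0,-0.0029,-0.0035,4],
  ],
)

```text
t: 30.35
tcp_pos: [0.4776, 0.0378, 0.1586]
orientation: [0.225, 0.671, 0.222, -0.671]
ft_force: [5.7, -8.0, 6.6]
grip_width: 0.143
```

```bash
python3 -c "from h import *;feelL()"
```

```text
t 30.55 ang -167.8 r 0.0604 resist 8.7 rad -3.7 [0.47764145 0.0378149  0.15859288] [ 5.4190763  -7.7176639   5.57449794] 13.151824316756088
```

The hard end is reached: 8.7 N, at about -168°, which is 1.0 rad. Let go, lift, and back off towards the start side so the top camera can see.

Request:
send_rows(
  commands=[
    [0,0,0,0],
    [0,0,0,0],
    [0,0,0,0],
    [0,0,0,0],
    [0,0,0,0],
  ],
  fingers=0.5,
)

```text
t: 31.05
tcp_pos: [0.4758, 0.0416, 0.1579]
orientation: [-0.225, -0.67, -0.225, 0.671]
ft_force: [-0.1, -0.4, 0.1]
grip_width: 0.499
```

Request:
send_rows(
  commands=[
    [-0.03,0,0,0],
    [-0.06,0,0,0],
    [-0.09,0,0,0],
    [-0.12,0,0,0],
    [-0.14,0,0,0],
  ],
)

```text
t: 31.55
tcp_pos: [0.4767, 0.0416, 0.3001]
orientation: [0.225, 0.671, 0.225, -0.67]
ft_force: [-0.1, -0.0, -0.3]
grip_width: 0.504
```

Request:
send_rows(
  commands=[
    [0,0.04,0.02,0],
    [0,0.08,0.04,0],
    [0,0.12,0.06,0],
    [0,0.16,0.08,0],
    [0,0.2,0.1,0],
  ],
)

```text
t: 32.05
tcp_pos: [0.5169, -0.18, 0.2981]
orientation: [-0.225, -0.67, -0.225, 0.671]
ft_force: [0.6, 0.6, -0.2]
grip_width: 0.502
```

Request:
send_rows(
  commands=[
    [0,0.04,0.02,0],
    [0,0.08,0.04,0],
    [0,0.12,0.06,0],
    [0,0.16,0.08,0],
    [0,0.2,0.1,0],
  ],
)

```text
t: 32.55
tcp_pos: [0.5576, -0.3998, 0.2979]
orientation: [-0.224, -0.67, -0.225, 0.671]
ft_force: [0.8, 0.2, -0.4]
grip_width: 0.494
```

```bash
python3 - <<'E'
from h import *
t,_=shot('top');s,_=shot('side')
a=cv2.resize(t[175:275,200:300,::-1],(400,400),interpolation=cv2.INTER_CUBIC)
b=cv2.resize(s[170:280,270:380,::-1],(400,400),interpolation=cv2.INTER_CUBIC)
cv2.imwrite('pics/c7.png',np.hstack([a,b]));st=robot.get_state();print(st['t'],st['tcp_pos'],st['ft_force'])
E
```

```text
32.65 [ 0.55553718 -0.40617713  0.29660675] [-0.68754948 -0.48896504  0.02602304]
```

View pics/c7.png

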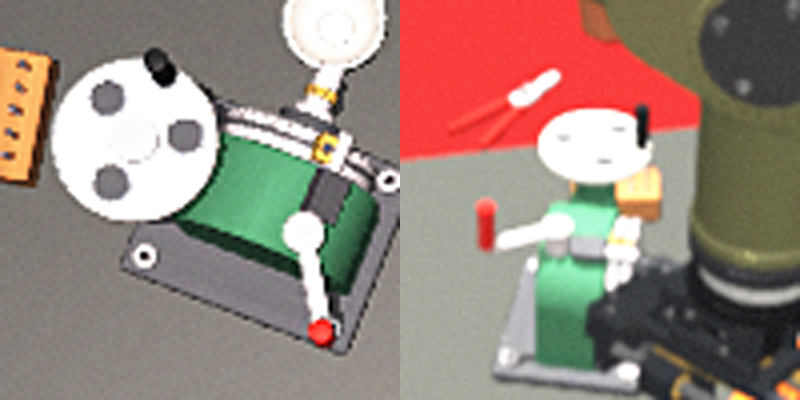

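The final pictures agree with the forces. The dog at (327,148) lies against the stop pin at (342,152). The lever points at about -170°, with its knob at (320,333). The arm is clear of everything.

```bash
python3 -c "from h import *;print(robot.sign_off())"
```

```text
the job is handed in; nothing more can be done
None
```

The ring is indexed one division, the clamp lever is fully over, and the job is handed in at about 33 s of the 72 s allowed. Sign-off gave no verdict.

- **Cranking:** I turned the green table's handwheel clockwise about 2.8 turns. I took the last stretch in 4–5 mm steps, reading the force after each one. At the stop the handle went dead with about 5.7 N along its path, inside the 4–7 N firm-contact range. I then let go and lifted.
- **Clamp lever:** I swung the red lever to its hard end, where it stopped dead with 8.7 N at the knob. Its angle matches 1.0 rad within a few degrees.
- **Last checks:** The final pictures show the dog against the stop pin and the lever fully over. The arm is clear and touching nothing, and no force reading came near the limits.
- **Disagreements:** My picture estimate of the distance to the stop was about 2.9 turns, against the 2.8 felt. My lever-pivot estimate was about 2 mm off, so the knob took up to about 6 N sideways near the end of the swing.
- **Not checked:** I did not re-measure the bystander objects. The tool kept well away from them throughout.

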